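Lock a set lens barrel without losing its setting

ROBOT

A 6-joint arm with a two-finger parallel gripper is mounted at the origin on a cart in front of the work surface, level with it; the furniture and walls round the work are solid. World frame = base frame: x ahead of the robot, y to its left, z up, the work surface at z = 0. Lengths are in m, angles in degrees, forces in N, time in s.
With the tool pointing down it reaches from about 0.3 to 0.75 m from the base axis. Payload 8.5 kg.
Tool frame: the origin (TCP) lies on the centre line of the jaws, within the pads' length; the fingertips stand 11 mm ahead of it and the grasp point (between the pads) lies 8 mm behind it; z points along the fingers, y is the line along which they close (so a half turn about z gives the same grasp; the last joint's range is limited). The gripper opens to 85 mm and grips with 20 to 120 N. Pads are 22 mm wide; open, the fingers measure 114 mm over their backs; the gripper's body (76 mm by 85 mm) begins 54 mm behind the grasp point. The pads swing forward as they close: fully open they stand 13 mm farther back than shut.
Start: joints at [58.711, 21.807, 74.336, -0, 83.858, -12.336], TCP at [0.179, 0.52, 0.242] pointing down, gripper open.
Joint ranges: [-178.18, 178.18], [-50.72, 133.34], [12.68, 142.11], [-81.47, 261.47], [9.98, 163.14], [-165.26, 165.26]. Speed limits (degrees/s): [136.94, 136.94, 180, 180, 180, 180].

INTERFACE

Orientations are given as a 3x3 rotation matrix whose columns are the frame's x, y, z axes.
In Python, from rig import env gives the robot as it stands.
- The arm moves only by the shell command python3 nudge.py [FORCE], which reads ROWS from standard input. ROWS is a JSON list of rows, 1 to 10 of them, each written [[dx, dy, dz], turn, opening]: dx, dy, dz in m, then a turn about the tool's z in degrees, then the finger opening in m; each row shifts and turns the commanded pose from where the row before left it, along the tool's axes as they then stand; what a row does not reach is not made up. A row lasts 1/10 s, in which the tool goes at most 0.05 m and 8.59 degrees, less where a joint would pass 70% of its speed; a pose out of reach is approached as far as the arm can. The fingers move at their own pace and stop on an object; FORCE is the grip in N (left out, the last holds). Time passes only in rows, so rows that do not move let the fingers close. It prints the time, the measured TCP pose, the force, the opening and the grip force at its end. Input that does not fit is refused with a message, and nothing moves.
- env.observe(): the state, without advancing time (a new reading comes with each control period).
- env.get_image(name): name is "scene" or "top" or "wrist"; returns a dict with "pixels" (420x560x3 uint8, red, green, blue), "K" (3x3 intrinsics, pixels), "distortion" ([k1, k2, p1, p2, k3] as OpenCV has them; the pictures are not rectified), "extrinsics" (4x4, takes a point from world to camera coordinates). Camera axes: x right, y down, z forward; pixel columns grow to the right and rows downward; lengths in m; the calibration is good to about 2 mm. A picture is of the moment at which its call begins. There is no depth.
- env.close_job(): hands the job in; it is judged then, once.
The state is a dict: "time_s": time; "q": joint angles; "qvel": joint speeds; "joint_efforts": joint torques, N m; "position": TCP position; "tool_rot": TCP orientation; "ft_force": force on the tool from outside, world axes, zero at the start; "wrist_torque": the same for the moment, N m; "grip_width": finger opening in m; "gripper_force": force on a finger pad.
Only numpy, scipy, OpenCV 4.12 (cv2) and the standard library are available. Lean on these libraries where they do the work, as an engineer would, in place of code of your own. Each camera call takes 0.05 s, during which the arm holds its last target. There are 200 camera calls.

TASK

Lock the lens barrel in its fixture without losing its setting: lay the loose fork key down over the barrel's two flats, with its tail on the rest and beside the sprung stop pin, so that it holds the barrel still. Then grip the knurled lock ring and turn it clockwise (seen from above) until it is hard up, tightening it until the key has pushed the stop pin back by about 3 mm and never as far as 4 mm. Leave the key in place, keep the barrel within about 20 degrees of its setting, and leave the things round about where they are.

Things in the scene. Friction and masses are not known exactly. Their poses are not given: they have to be found in the camera images.
- fixture: aluminium fixture screwed down, fixed. Origin on the vertical barrel axis at bench level, z up. Base plate 10 mm thick, x = -125 to +45 mm, y = -45 to +45. On the axis, from below: round housing (50 mm diameter, to z = 40), knurled lock ring (z = 40 to 58), round barrel shoulder (40 mm diameter, top z = 64), barrel head with two flats (z = 64 to 78)
- tail_rest (a point): centre of the flat top of the rest for the key's tail, fixture x = -100, y = -3 mm, z = 64 mm; the top is 18 mm (x) by 16 mm (y). The stop pin stands on its +y side. A clockwise turn carries the tail to +y, against the pin
- key: loose steel fork key, 130 mm long, 80 to 170 g, flat on the bench. Origin at the underside below the grip fin's middle; x points to the fork's open end, z up. Tail 12 mm wide, 10 thick, x = -52 to 43 mm. Grip fin 12 mm wide (y), 30 long (x), top 24 mm above the underside: grip it across y. Web 30 mm wide, x = 38 to 45; two prongs x = 43 to 78, 22 mm apart, each 8 wide, 10 thick
- key_slot (a point): point of the key, between the prongs, that lies on the barrel axis when in place: key x = +62 mm, y = 0, underside; axes as the key's. In place the key lies level, underside at z = 64 mm on shoulder and rest, axes as the fixture's, key origin at fixture x = -62, y = 0; the gap from its tail to the pin is then 0.5 to 10 mm, not measured
- barrel_top (a point): centre of the top of the barrel, z = 78 mm above the bench; turns with the barrel. The head is 20 mm across its two flats (y) and 30 mm long (x), 14 mm high above the shoulder; at the setting its axes are the fixture's
- ring_centre (a point): centre of the lock ring, on the barrel axis, z = 49 mm. Knurled steel ring, 58 mm diameter, 18 mm high, gripped from above across its diameter. The key's fork above it reaches up to 29 mm from the axis; the fingers must pass the tail, which runs along the fixture's -x: keep the closing line 45 degrees or more from it
- lock_ring (a joint): turn of the ring on the barrel, rad, grows clockwise from above; 0 is hard up on the housing (firm stop); it starts 0.55 to 1.0 short of that (negative). Its thread drags with 0.08 N m, more than the barrel in the housing (0.03 N m), so a barrel that is not held turns with the ring
- barrel (a joint): turn of the barrel in the housing, rad, grows clockwise seen from above; 0 is its setting, where it starts; the fork has about 0.1 rad of play on the flats before the pin takes the load
- stop_pin (a joint): how far the sprung stop pin (upright, 10 mm diameter, top 84 mm above the bench, at fixture x = -100) is pushed back along the fixture's +y from its rest, m; 0 until the tail bears on it. Its rest differs each time: the tail meets it after 0.5 to 10 mm. Spring 1500 N/m, travel 10 mm, springs back: 3 mm is 4.5 N on the tail, 0.45 N m on the ring (arm 0.1 m)
- cover_carton: bystander: small blue carton 41x58x44 mm, origin at the centre of its underside
- slide_case: bystander: flat clear slide case 39x83x24 mm, origin at the centre of its underside
- counter: bystander: chrome tally counter 50x61x17 mm, origin at its underside
- culture_dish: bystander: covered culture dish 92 mm diameter, 15 mm high, origin at the centre of its underside

How it is judged:
By the outcome, as a careful person would: the job done as asked, in the order asked, and still so for the second after the job is handed in, with the robot touching nothing.
It also fails if it takes over 61 s, if anything falls off the work surface, if the arm or the gripper's body presses on something with over 40 N, if the wrist force passes 120 N, or if a joint passes its speed limit or range.

## Working session

There is one attempt and no reset: what is moved stays moved. The work goes in short steps, Python scripts to look and compute and a shell command to move; the robot and the scene stay as the last step left them, time stands still between calls to the robot, and variables do not carry over. Pictures are saved under pics/ and viewed, at most 10 in all, crops included, and the job is handed in when it is done.

```bash
ls; mkdir -p pics
python3 - <<'E'
from rig import env
import cv2,numpy as np
for n in ("top","scene"):
    d=env.get_image(n); cv2.imwrite(f"pics/{n}0.png",d["pixels"][:,:,::-1]); np.savez(f"{n}0.npz",**d); print(n,d["K"],d["distortion"],d["extrinsics"])
o=env.observe(); print(o["position"],o["tool_rot"],o["grip_width"])
E
```

```text
nudge.py
pics
rig.py
top [[458.04862438   0.         274.95464825]
 [  0.         458.04862438 213.10196942]
 [  0.           0.           1.        ]] [-0.09835091  0.          0.          0.          0.        ] [[ 0.05828341 -0.99828691 -0.00512766  0.21278708]
 [-0.97172714 -0.05555405 -0.2294779   0.59890308]
 [ 0.22879993  0.01835744 -0.97330036  1.1549677 ]
 [ 0.          0.          0.          1.        ]]
scene [[446.61661436   0.         281.70031908]
 [  0.         446.61661436 208.42857213]
 [  0.           0.           1.        ]] [-0.02209193  0.          0.          0.          0.        ] [[-0.9710011  -0.23851067  0.01641745  0.58708023]
 [-0.19319876  0.74237343 -0.64152626 -0.0066662 ]
 [ 0.14082298 -0.62609453 -0.76692538  1.14127799]
 [ 0.          0.          0.          1.        ]]
[0.17847579 0.51996216 0.2417718 ] [[-9.45810905e-01  3.24717152e-01 -7.09900771e-04]
 [ 3.24717793e-01  9.45810245e-01 -1.15595356e-03]
 [ 2.96073475e-04 -1.32383089e-03 -9.99999080e-01]] 0.0855280279176999
```

View pics/top0.png

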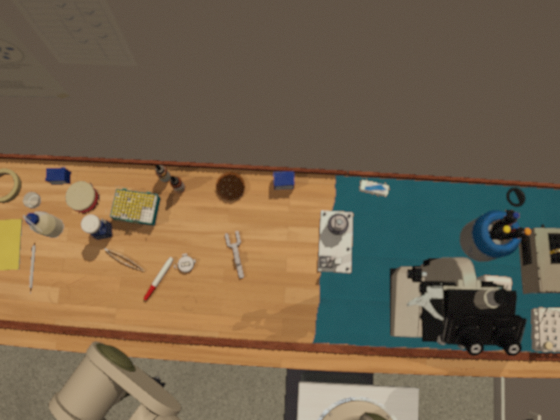

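View pics/scene0.png

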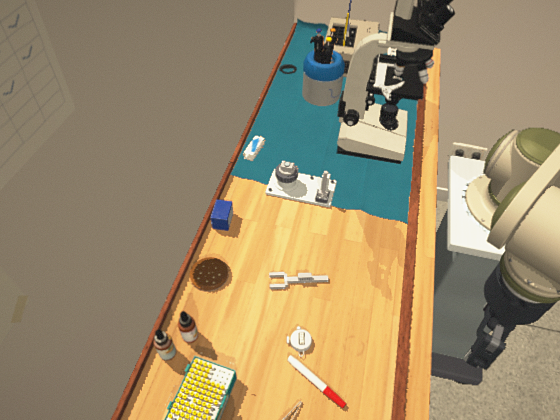

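The top view shows the key at about (236,255), fork up. The fixture is at (336,240), with the barrel at (338,223) and the rest and pin near (330,262). I'll enlarge both views.

Run:
```python
import cv2
a=cv2.imread("pics/top0.png")[200:290,215:365]; cv2.imwrite("pics/topc.png",cv2.resize(a,None,fx=5.3333,fy=5.3333,interpolation=cv2.INTER_CUBIC))
a=cv2.imread("pics/scene0.png")[150:300,230:350]; cv2.imwrite("pics/scenec.png",cv2.resize(a,None,fx=4,fy=4,interpolation=cv2.INTER_CUBIC))
```

```text
(no output)
```

View pics/topc.png

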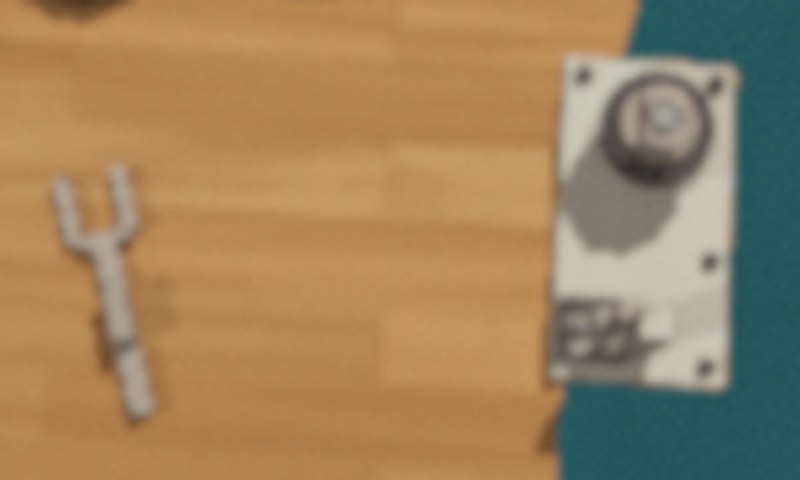

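View pics/scenec.png

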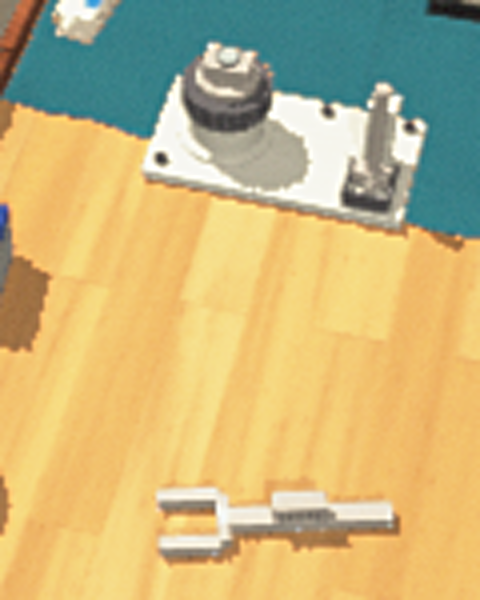

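Top crop: the plate corners, barrel top (662,115), and the key's prong tips and tail end are all clear. The scene crop shows the same points. I'll fit both poses jointly from the two cameras.

```bash
cat > h.py <<'E'
import numpy as np,cv2
from scipy.optimize import least_squares
def proj(P,c):
    E=c["extrinsics"]; return cv2.projectPoints(np.array(P,float),cv2.Rodrigues(E[:3,:3])[0],E[:3,3],c["K"],c["distortion"])[0][:,0]
def T(p,L):
    c,s=np.cos(p[2]),np.sin(p[2]); L=np.array(L,float)/1000
    return np.c_[p[0]+c*L[:,0]-s*L[:,1],p[1]+s*L[:,0]+c*L[:,1],L[:,2]]
def fit(obs,p0):
    f=lambda p:np.concatenate([(proj(T(p,L),c)-uv).ravel() for c,L,uv in obs])
    r=least_squares(f,p0,loss="soft_l1"); return r.x,r.fun.reshape(-1,2).round(1)
E
python3 - <<'E'
from h import *
t=np.load("top0.npz"); s=np.load("scene0.npz")
ct=lambda a:np.array(a)/5.33333+[215,200]-.4
cs=lambda a:np.array(a)/4+[230,150]-.4
pl=[[45,45,10],[45,-45,10],[-125,-45,10],[-125,45,10],[0,0,78]]
ft=(t,pl,ct([[567,57],[738,65],[728,388],[548,380],[662,115]]))
fs=(s,[pl[0],pl[3],pl[2],pl[4]],cs([[147,172],[405,218],[427,122],[229,56]]))
k=[[78,15,10],[78,-15,10],[-52,0,10]]
kt=(t,k,ct([[62,178],[120,165],[142,415]])); ks=(s,k,cs([[159,540],[159,493],[392,507]]))
for n,o,p0 in(("fix",(ft,fs),[.5,.05,0]),("key",(kt,ks),[.5,.3,0])):
    for oo in (o,o[:1],o[1:]):
        p,r=fit(oo,p0); print(n,p[:2].round(4),np.degrees(p[2]).round(2),r.tolist())
E
```

```text
fix [0.5715 0.0758] -0.26 [[-0.4, -0.5], [-0.6, -0.1], [-0.3, -0.4], [0.6, -0.8], [0.4, 0.0], [-0.4, -0.8], [0.5, 0.6], [0.9, -0.5], [1.0, 0.4]]
fix [0.5706 0.0755] -0.43 [[-0.2, -0.2], [-0.4, 0.3], [-0.4, 0.0], [0.6, -0.5], [0.5, 0.4]]
fix [0.5729 0.077 ] 0.54 [[-0.9, -0.4], [0.2, 0.4], [0.1, -0.8], [0.3, 0.6]]
key [0.467 0.344] 16.56 [[-0.0, -0.8], [-0.4, -0.8], [0.2, -0.9], [0.7, -0.0], [0.2, -0.1], [1.0, 0.3]]
key [0.4646 0.3439] 16.09 [[0.2, -0.0], [-0.2, 0.1], [0.0, -0.0]]
key [0.4684 0.344 ] 16.91 [[0.1, 0.0], [-0.4, -0.1], [0.4, 0.0]]
```

```bash
echo '[[[-0.033,-0.0073,0.002],0,0.085],[[-0.033,-0.0073,0.002],0,0.085],[[-0.033,-0.0073,0.002],0,0.085],[[-0.033,-0.0073,0.002],0,0.085],[[-0.033,-0.0073,0.002],0,0.085],[[-0.033,-0.0073,0.002],0,0.085],[[-0.033,-0.0073,0.002],0,0.085],[[-0.033,-0.0073,0.002],0,0.085],[[-0.033,-0.0073,0.002],0,0.085],[[-0.033,-0.0073,0.002],0,0.085]]' | python3 nudge.py
echo '[[[0,0,0.005],-7.1,0.085],[[0,0,0.005],-7.1,0.085],[[0,0,0.005],-7.1,0.085],[[0,0,0.005],-7.1,0.085],[[0,0,0.005],-7.1,0.085],[[0,0,0],0,0.085],[[0,0,0],0,0.085]]' | python3 nudge.py
python3 - <<'E'
from rig import env
import cv2,numpy as np
d=env.get_image("wrist"); cv2.imwrite("pics/w1.png",cv2.resize(d["pixels"][:,:,::-1],(800,600),interpolation=cv2.INTER_CUBIC)); np.savez("w1.npz",**d); print(d["K"],d["distortion"],d["extrinsics"])
E
```

```text
time_s: 1.1
position: [0.468, 0.343, 0.2219]
tool_rot: [[-0.946, 0.325, -0.001], [0.325, 0.946, -0.0], [0.001, -0.001, -1.0]]
ft_force: [-0.5, 0.8, -0.6]
grip_width: 0.0847
gripper_force: 0.0
time_s: 1.8
position: [0.467, 0.3439, 0.1972]
tool_rot: [[-0.96, -0.282, -0.0], [-0.282, 0.96, -0.0], [0.0, -0.0, -1.0]]
ft_force: [0.1, -0.4, -0.6]
grip_width: 0.085
gripper_force: 0.0
[[317.08961894   0.         279.87549804]
 [  0.         317.08961894 207.78215237]
 [  0.           0.           1.        ]] [-0.0472068  0.         0.         0.         0.       ] [[-2.81833893e-01  9.59463138e-01 -3.79374121e-04 -1.98207567e-01]
 [ 9.19410256e-01  2.70181720e-01  2.85808711e-01 -5.45345734e-01]
 [ 2.74325423e-01  8.02017814e-02 -9.58286615e-01  1.81686114e-01]
 [ 0.00000000e+00  0.00000000e+00  0.00000000e+00  1.00000000e+00]]
```

View pics/w1.png

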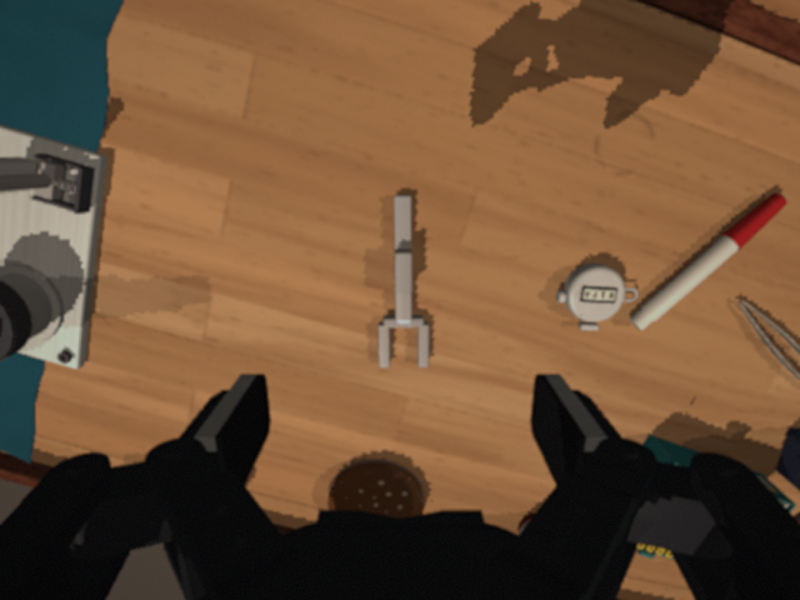

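The wrist view shows the key upright: tail end at (403,195), prong ends outer at (379,367) and (430,367), fin top from y=250 to about 322.

Run:
```python
from h import *
w=np.load("w1.npz")
uv=np.array([[394.5,196],[411,196],[379,367],[429.5,367]])*.7-.15
p,r=fit([(w,[[-52,-6,10],[-52,6,10],[78,-19,10],[78,19,10]],uv)],[.467,.344,.29]); print(p[:2].round(4),np.degrees(p[2]),r.tolist())
print(proj(T(p,[[-15,0,24],[15,0,24]]),w)/.7, proj(T([.4670,.3440,.289],[[-52,0,10],[78,0,10]]),w)/.7)
```

```text
[0.4662 0.3461] 16.95489530067753 [[-0.3, -0.1], [0.3, -0.3], [0.5, 0.4], [-0.5, 0.1]]
[[403.13922455 251.99045909]
 [403.487067   294.04596715]] [[399.9032823  195.72910005]
 [400.44836561 367.35236849]]
```

```bash
echo '[[[0,0.0019,0.034],-0.4,0.05],[[0,0,0.034],0,0.05],[[0,0,0.034],0,0.05],[[0,0,0.034],0,0.05],[[0,0,0.028],0,0.05],[[0,0,0.018],0,0.05],[[0,0,0],0,0.05],[[0,0,0],0,0.05]]' | python3 nudge.py 60
echo '[[[0,0,0],0,0.0],[[0,0,0],0,0.0],[[0,0,0],0,0.0],[[0,0,0],0,0.0],[[0,0,0],0,0],[[0,0,0],0,0],[[0,0,0],0,0]]' | python3 nudge.py 80
```

```text
time_s: 2.65
position: [0.4669, 0.346, 0.016]
tool_rot: [[-0.957, -0.29, 0.001], [-0.29, 0.957, 0.0], [-0.001, 0.0, -1.0]]
ft_force: [-0.0, -0.4, 0.2]
grip_width: 0.0501
gripper_force: 0.0
time_s: 3.35
position: [0.4669, 0.3459, 0.0166]
tool_rot: [[-0.957, -0.291, 0.002], [-0.291, 0.957, 0.001], [-0.002, 0.0, -1.0]]
ft_force: [-0.5, -0.9, 6.1]
grip_width: 0.01
gripper_force: 79.0
```

```bash
echo '[[[0,0,-0.02],0,0],[[0,0,-0.035],0,0],[[0,0,-0.035],0,0],[[0,0,-0.035],8.5,0],[[0,0,-0.035],8.5,0]]' | python3 nudge.py
echo '[[[-0.015,-0.03,0],0,0],[[-0.015,-0.03,0],0,0],[[-0.015,-0.03,0],0,0],[[-0.015,-0.03,0],0,0],[[-0.015,-0.03,0],0,0],[[-0.015,-0.03,0],0,0],[[-0.014,-0.016,0],0,0],[[0,0,0],0,0],[[0,0,0],0,0]]' | python3 nudge.py
cat > pic.py <<'E'
from rig import env
import cv2,numpy as np,sys
n,o=sys.argv[1:3]; d=env.get_image(n); im=d["pixels"][:,:,::-1]
x0,y0,x1,y1,f=map(float,sys.argv[3:8]) if len(sys.argv)>3 else (0,0,560,420,1/.7)
im=im[int(y0):int(y1),int(x0):int(x1)]
cv2.imwrite(f"pics/{o}.png",cv2.resize(im,None,fx=f,fy=f,interpolation=cv2.INTER_CUBIC)); np.savez(o+".npz",**d)
E
python3 pic.py wrist w2
```

```text
time_s: 3.85
position: [0.4661, 0.3456, 0.177]
tool_rot: [[-1.0, 0.007, -0.0], [0.007, 1.0, 0.0], [0.0, 0.0, -1.0]]
ft_force: [0.9, 0.6, -2.2]
grip_width: 0.0108
gripper_force: 78.2
time_s: 4.75
position: [0.5702, 0.1501, 0.1752]
tool_rot: [[-1.0, 0.001, -0.001], [0.001, 1.0, 0.0], [0.001, 0.0, -1.0]]
ft_force: [-1.4, 0.3, -0.8]
grip_width: 0.0102
gripper_force: 78.5
```

View pics/w2.png

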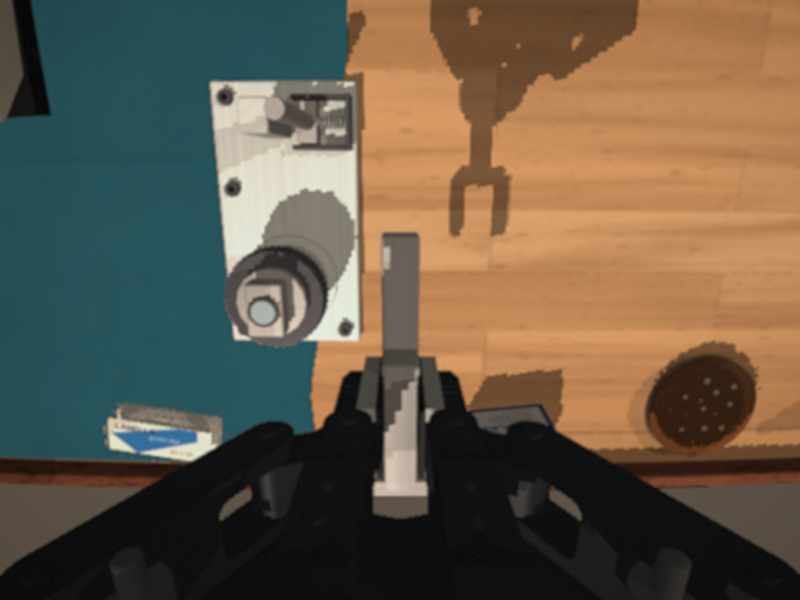

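Wrist view: the barrel top is around (263,312), the pin top near (277,105), the plate corners are clear, and the key's tail end is at (383–418,235). I'll fit the fixture and check whether the key is level in hand.

```bash
python3 - <<'E'
from h import *
w=np.load("w2.npz")
uv=lambda a:np.array(a)*.7-.15
pl=[[45,45,10],[45,-45,10],[-125,-45,10],[-125,45,10],[0,0,78]]
o=uv([[359,340],[233,340],[209.5,82],[356.5,81],[263,312]])
p,r=fit([(w,pl,o)],[.57,.075,0]); print(p[:2].round(4),np.degrees(p[2]),r.tolist())
p2,r=fit([(w,pl[:4],o[:4])],[.57,.075,0]); print(p2[:2].round(4),np.degrees(p2[2]),r.tolist())
print("head corners pred",(proj(T(p,[[15,10,78],[15,-10,78],[-15,-10,78],[-15,10,78]]),w)/.7).round().tolist())
print("pin top pred y=10", proj(T(p,[[-100,10,84],[-100,20,84]]),w)/.7)
K=[[-52,-6,10],[-52,6,10],[-15,0,24],[15,0,24],[38,-15,10],[38,15,10],[78,19,10]]
print((proj(T([.5702,.1501,0],K)+[0,0,.159],w)/.7).round().tolist())
E
python3 pic.py scene s2 230 150 370 255 5.7
```

```text
[0.5725 0.0762] -0.8157744724989185 [[0.1, 1.5], [-0.0, 0.2], [-0.2, -0.7], [-0.3, 0.2], [0.3, -0.5]]
[0.5723 0.0764] -0.7853943212188342 [[0.3, 1.3], [0.1, 0.1], [-0.1, -0.9], [-0.2, -0.0]]
head corners pred [[283.0, 337.0], [247.0, 337.0], [242.0, 284.0], [280.0, 284.0]]
pin top pred y=10 [[266.35034187 111.13272313]
 [287.74241096 111.19774439]]
[[382.0, 237.0], [421.0, 237.0], [401.0, 367.0], [401.0, 451.0], [360.0, 481.0], [442.0, 481.0], [449.0, 564.0]]
```

View pics/s2.png

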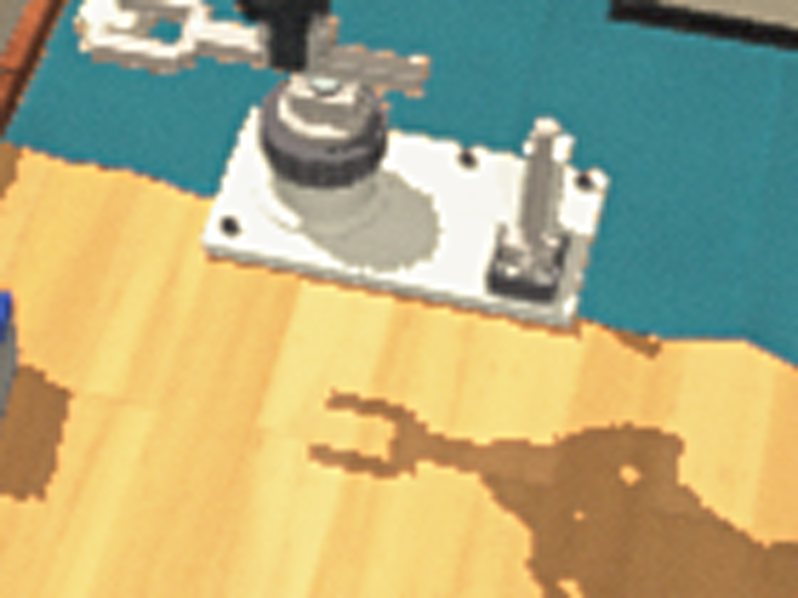

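Key is level and centred in the hand; the fixture is at about (.572,.0763), yaw about -0.6°. Moving above it and partway down.

```bash
echo '[[[0.015,-0.018,0],0.5,0],[[0.015,-0.018,0],0,0],[[0.015,-0.018,0],0,0],[[0.0157,-0.0193,0.01],0,0],[[0,0,0.02],0,0],[[0,0,0.02],0,0],[[0,0,0.012],0,0],[[0,0,0.006],0,0],[[0,0,0],0,0],[[0,0,0],0,0]]' | python3 nudge.py
python3 pic.py wrist w3 100 0 460 270 2.2
```

```text
time_s: 5.85
position: [0.5093, 0.0772, 0.1079]
tool_rot: [[-1.0, 0.009, 0.001], [0.009, 1.0, -0.0], [-0.001, -0.0, -1.0]]
ft_force: [0.2, -0.3, -1.2]
grip_width: 0.0101
gripper_force: 78.5
```

View pics/w3.png

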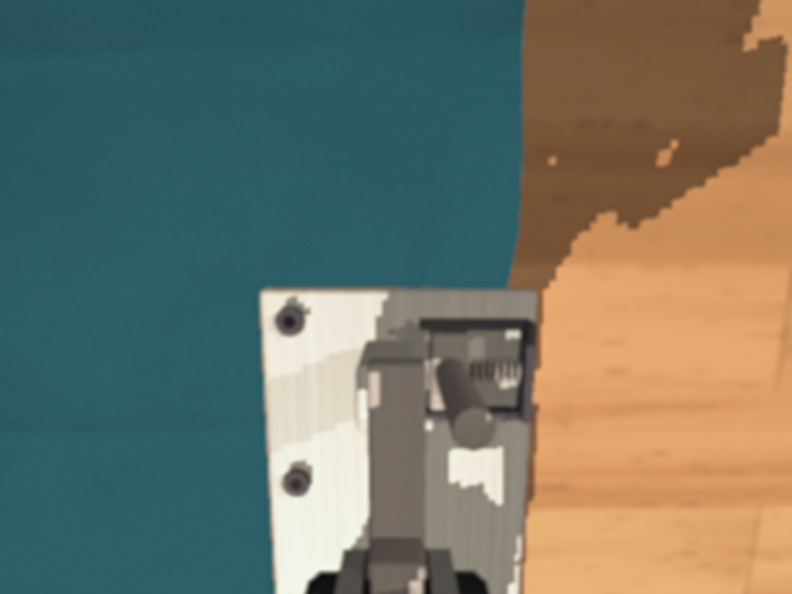

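View: plate corners at (262,290) and (541,290), tail end spans (369–426,361) and the pin top is at (475,430), clear of the tail. Checking lateral alignment numerically.

Run:
```python
from h import *
w=np.load("w3.npz"); f=lambda a:np.array(a)/2.2+[100,0]-.25
c=f([[262,290],[541,290]]); e=f([[274,590],[523,590]])
def res(p):
    a=proj(T(p,[[-125,-45,10],[-125,45,10]]),w)-c
    r=list(a.ravel())
    for s,q in((-45,e[0]),(45,e[1])):
        L=proj(T(p,[[x,s,10] for x in range(-125,46,5)]),w); r.append(np.interp(q[1],L[:,1],L[:,0])-q[0])
    return np.array(r)
r=least_squares(res,[.572,.076,-.01]); print(r.x[:2].round(4),np.degrees(r.x[2]),r.fun.round(1))
print("key edges obs",f([[369,361],[426,361]]),"pred",proj(T([.5093,.0772,-.009],[[-52,-6,10],[-52,6,10]])+[0,0,.1079-.0166],w))
g=least_squares(lambda q:proj(T(r.x,[[-100+q[0],q[1],84]]),w)[0]-f([[475,430]])[0],[0,15]).x; print("pin",g)
# rows of gray for edges
im=cv2.cvtColor(w["pixels"],cv2.COLOR_RGB2GRAY)
for v in (150,200,240): print(v,im[v,212:232].tolist(),im[v,330:346].tolist())
print(im[190,262:300].tolist(),im[215,262:300].tolist())
```

```text
[0.5724 0.077 ] -0.8305370899942479 [-0.1 -0.4 -0.3  0.4  1.  -0.7]
key edges obs [[267.47727273 163.84090909]
 [293.38636364 163.84090909]] pred [[267.26761249 165.8731274 ]
 [294.46601045 165.88410909]]
pin [ 2.58422955 16.86760157]
150 [81, 80, 81, 80, 79, 82, 112, 167, 213, 223, 221, 221, 220, 205, 172, 134, 107, 94, 89, 88] [142, 161, 164, 164, 165, 153, 112, 62, 34, 34, 43, 48, 55, 72, 96, 129]
200 [81, 83, 83, 81, 81, 81, 79, 81, 103, 148, 188, 212, 220, 221, 223, 223, 223, 220, 221, 222] [135, 135, 137, 137, 139, 139, 138, 136, 137, 132, 117, 104, 102, 122, 158, 176]
240 [82, 81, 82, 81, 81, 81, 81, 81, 80, 80, 101, 147, 200, 231, 239, 240, 240, 241, 240, 240] [135, 137, 138, 139, 138, 136, 131, 123, 133, 167, 185, 188, 188, 186, 187, 188]
[204, 222, 233, 234, 215, 158, 112, 103, 109, 110, 109, 109, 108, 109, 110, 109, 109, 109, 110, 110, 109, 110, 109, 108, 108, 107, 108, 108, 109, 108, 112, 121, 134, 135, 124, 111, 106, 101] [236, 237, 237, 239, 233, 187, 122, 101, 107, 110, 110, 109, 110, 109, 108, 109, 110, 110, 109, 108, 109, 109, 109, 108, 107, 107, 108, 109, 110, 108, 112, 125, 135, 137, 137, 136, 136, 137]
```

```bash
echo '[[[0,0,0.006],0.2,0],[[0,0,0.006],0,0],[[0,0,0.004],0,0],[[0,0,0.002],0,0],[[0,0,0],0,0]]' | python3 nudge.py; echo '[[[0,0,0.003],0,0],[[0,0,0],0,0]]' | python3 nudge.py
```

```text
time_s: 6.4
position: [0.5089, 0.0768, 0.089]
tool_rot: [[-1.0, 0.013, -0.001], [0.013, 1.0, 0.0], [0.001, 0.0, -1.0]]
ft_force: [0.5, -0.0, -1.5]
grip_width: 0.0104
gripper_force: 78.5
time_s: 6.6
position: [0.5089, 0.0768, 0.0861]
tool_rot: [[-1.0, 0.013, -0.0], [0.013, 1.0, 0.0], [0.0, 0.0, -1.0]]
ft_force: [-0.1, -0.1, -1.5]
grip_width: 0.0103
gripper_force: 78.5
```

```bash
echo '[[[0,0,0.003],0,0],[[0,0,0.001],0,0],[[0,0,0],0,0]]' | python3 nudge.py; echo '[[[0,0,0.001],0,0],[[0,0,0],0,0]]' | python3 nudge.py;echo '[[[0,0,0.0007],0,0],[[0,0,0],0,0]]' | python3 nudge.py
```

```text
time_s: 6.9
position: [0.509, 0.0768, 0.0821]
tool_rot: [[-1.0, 0.013, -0.0], [0.013, 1.0, -0.0], [0.0, -0.0, -1.0]]
ft_force: [0.3, 0.3, -1.2]
grip_width: 0.0099
gripper_force: 78.5
time_s: 7.1
position: [0.509, 0.0768, 0.0813]
tool_rot: [[-1.0, 0.013, -0.0], [0.013, 1.0, 0.0], [0.0, 0.0, -1.0]]
ft_force: [-0.5, 0.3, -1.8]
grip_width: 0.0096
gripper_force: 78.5
time_s: 7.3
position: [0.5091, 0.0768, 0.0806]
tool_rot: [[-1.0, 0.013, 0.0], [0.013, 1.0, -0.0], [-0.0, -0.0, -1.0]]
ft_force: [0.3, 0.2, -1.3]
grip_width: 0.0102
gripper_force: 78.7
```

```bash
echo '[[[0,0,0.0005],0,0],[[0,0,0],0,0]]' | python3 nudge.py;echo '[[[0,0,0.0005],0,0],[[0,0,0],0,0]]' | python3 nudge.py | sed -n '2p;4p'
```

```text
time_s: 7.5
position: [0.5091, 0.0768, 0.0805]
tool_rot: [[-1.0, 0.013, 0.001], [0.013, 1.0, -0.0], [-0.001, -0.0, -1.0]]
ft_force: [-1.8, -0.3, 4.3]
grip_width: 0.0102
gripper_force: 79.3
position: [0.5091, 0.0768, 0.0805]
ft_force: [-4.2, 0.4, 9.7]
```

```bash
echo '[[[0,0,-0.0008],0,0.04],[[0,0,0],0,0.04],[[0,0,0],0,0.04],[[0,0,0],0,0.04],[[0,0,-0.015],0,0.04],[[0,0,-0.03],0,0.04],[[0,0,-0.03],0,0.085],[[0,0,-0.02],0,0.085]]' | python3 nudge.py
echo '[[[-0.022,0,0],-7.6,0.085],[[0,0,0],-7.6,0.085],[[0,0,0],-7.6,0.085],[[0,0,0],-7.6,0.085],[[0,0,0],-7.6,0.085],[[0,0,0],0,0.085],[[0,0,0],0,0.085]]' | python3 nudge.py
python3 pic.py wrist w4
python3 -c "
from rig import env
o=env.observe();print(o['q'],o['wrist_torque'])"
```

```text
time_s: 8.5
position: [0.5094, 0.0768, 0.1773]
tool_rot: [[-1.0, 0.013, 0.002], [0.013, 1.0, -0.0], [-0.002, -0.0, -1.0]]
ft_force: [-0.3, -0.3, -0.7]
grip_width: 0.0679
gripper_force: 0.0
time_s: 9.2
position: [0.531, 0.0765, 0.1753]
tool_rot: [[-0.798, -0.602, -0.0], [-0.602, 0.798, 0.0], [0.0, 0.0, -1.0]]
ft_force: [-0.5, 1.0, 0.4]
grip_width: 0.085
gripper_force: 0.0
[-4.45025172e+00  2.38477896e+01  8.28602080e+01 -3.93261862e-05
  7.33016873e+01 -1.31517244e+02] [ 0.01388003 -0.03089165 -0.00575763]
```

View pics/w4.png

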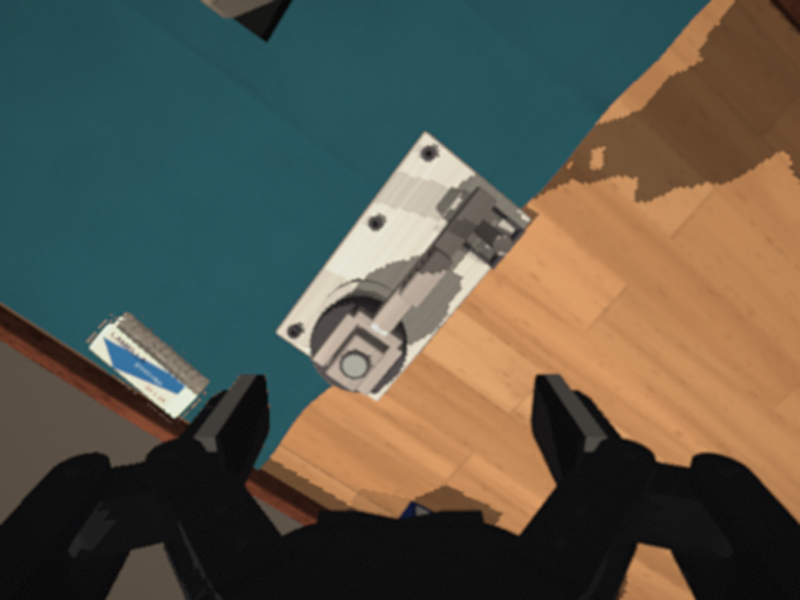

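Key lies in the fork position over the flats, tail on the rest beside the pin; barrel top circle at (353,364).

Run:
```python
from h import *
w=np.load("w4.npz"); u=lambda a:np.array(a)*.7-.15
print("barrel",least_squares(lambda p:proj([[p[0],p[1],.078]],w)[0]-u([353,364]),[.57,.076]).x)
p,r=fit([(w,[[45,-45,10],[-125,-45,10],[-125,45,10],[0,0,78]],u([[277,333],[426,132],[536,214],[353,364]]))],[.57,.076,-.01]);print(p,r.tolist())
R=np.array([[-.798,-.602],[-.602,.798]]); print(R.T@(np.array([.5722,.0763])-[.531,.0765]))
```

```text
barrel [0.57296551 0.07600182]
[ 0.57146092  0.07755855 -0.0053113 ] [[-0.2, 0.2], [-0.1, -1.4], [-1.7, 3.1], [2.7, -0.3]]
[-0.0327572 -0.024962 ]
```

```bash
echo '[[[-0.0165,-0.0126,0],0,0.085],[[-0.0164,-0.0126,0],0,0.085],[[0,0,0.03],0,0.085],[[0,0,0.03],0,0.085],[[0,0,0.03],0,0.085],[[0,0,0.02],0,0.085],[[0,0,0.017],0,0.085],[[0,0,0.01],0,0.085],[[0,0,0],0,0.085],[[0,0,0],0,0.085]]' | python3 nudge.py 25
echo '[[[0,0,0],0,0.064],[[0,0,0],0,0.064],[[0,0,0],0,0.064],[[0,0,0],0,0.064]]' | python3 nudge.py
echo '[[[0,0,0],0,0.05],[[0,0,0],0,0.05],[[0,0,0],0,0.05],[[0,0,0],0,0.05]]' | python3 nudge.py
python3 -c "
from rig import env
o=env.observe();print(o['q'],o['wrist_torque'])"
```

```text
time_s: 10.25
position: [0.5729, 0.0764, 0.039]
tool_rot: [[-0.796, -0.605, 0.001], [-0.605, 0.796, -0.0], [-0.001, -0.001, -1.0]]
ft_force: [1.1, 0.4, -0.0]
grip_width: 0.0849
gripper_force: 0.0
time_s: 10.65
position: [0.5726, 0.0764, 0.0387]
tool_rot: [[-0.796, -0.605, 0.0], [-0.605, 0.796, -0.0], [-0.0, -0.0, -1.0]]
ft_force: [0.0, -0.1, -0.1]
grip_width: 0.0637
gripper_force: 0.0
time_s: 11.05
position: [0.5727, 0.0763, 0.0388]
tool_rot: [[-0.796, -0.605, 0.001], [-0.605, 0.796, -0.0], [-0.0, -0.001, -1.0]]
ft_force: [-1.1, -1.5, 5.9]
grip_width: 0.0575
gripper_force: 26.2
[-4.14175040e+00  3.69918468e+01  8.51323523e+01 -1.13810890e-02
  5.78366004e+01 -1.31383758e+02] [-0.14533577  0.16036978  0.0334491 ]
```

```bash
cat > st.py <<'E'
from rig import env
import numpy as np
a=[];
o=env.observe();R=np.array(o['tool_rot']);print("yaw",np.degrees(np.arctan2(R[1,1],R[0,1])).round(2),"tq",np.round(o['wrist_torque'],3),"F",np.round(o['ft_force'],1),"w",round(o['grip_width'],4),"t",o['time_s'])
E
echo '[[[0,0,0],0,0.05],[[0,0,0],0,0.05]]' | python3 nudge.py 50 >/dev/null; python3 st.py; python3 pic.py wrist g0
echo '[[[0,0,0],4,0.05],[[0,0,0],4,0.05],[[0,0,0],0,0.05]]' | python3 nudge.py>/dev/null; python3 st.py
echo '[[[0,0,0],4,0.05],[[0,0,0],4,0.05],[[0,0,0],0,0.05]]' | python3 nudge.py>/dev/null; python3 st.py
echo '[[[0,0,0],4,0.05],[[0,0,0],0,0.05]]' | python3 nudge.py>/dev/null; python3 st.py
```

```text
yaw 127.24 tq [-0.195  0.213  0.031] F [-1.3 -1.3  6.3] w 0.0566 t 11.25
yaw 119.13 tq [-0.103  0.282  0.003] F [-1.8 -0.3  7.4] w 0.0565 t 11.6
yaw 111.14 tq [-0.053  0.249 -0.046] F [-2.   0.   7.5] w 0.0567 t 11.9
yaw 107.15 tq [-0.018  0.292 -0.012] F [-2.1  0.6  7.2] w 0.0568 t 12.1
```

```bash
cat > st.py <<'E'
from rig import env
import numpy as np,sys
tq=[];
for i in range(3):
    d=env.get_image("wrist"); o=env.observe(); tq.append(o['wrist_torque'])
np.savez(sys.argv[1]+".npz",**d);R=np.array(o['tool_rot']);t=np.array(tq);print("yaw",np.degrees(np.arctan2(R[1,1],R[0,1])).round(2),"tq",t.mean(0).round(3),t[:,2].round(3),"F",np.round(o['ft_force'],1),"t",o['time_s'])
E
python3 st.py g1
echo '[[[0,0,0],2,0.05],[[0,0,0],2,0.05],[[0,0,0],0,0.05]]' | python3 nudge.py>/dev/null; python3 st.py g2
echo '[[[0,0,0],2,0.05],[[0,0,0],2,0.05],[[0,0,0],0,0.05]]' | python3 nudge.py>/dev/null; python3 st.py g3
echo '[[[0,0,0],2,0.05],[[0,0,0],0,0.05]]' | python3 nudge.py>/dev/null; python3 st.py g4
python3 - <<'E'
from h import *
def rect(n,z=.084,x0=.44,x1=.53,y0=.05,y1=.13,s=4000):
    w=np.load(n+".npz"); P=np.array([[x0,y0,z],[x1,y0,z],[x1,y1,z],[x0,y1,z]]); E=w["extrinsics"]
    und=cv2.undistort(w["pixels"],w["K"],w["distortion"])
    q=cv2.projectPoints(P,cv2.Rodrigues(E[:3,:3])[0],E[:3,3],w["K"],None)[0][:,0].astype(np.float32)
    d=np.float32([[0,0],[(x1-x0)*s,0],[(x1-x0)*s,(y1-y0)*s],[0,(y1-y0)*s]])
    return cv2.warpPerspective(und,cv2.getPerspectiveTransform(q,d),(int(round((x1-x0)*s)),int(round((y1-y0)*s))))
ims=[rect(n) for n in("g0","g4")]
cv2.imwrite("pics/pin.png",np.hstack(ims)[:,:,::-1])
E
```

```text
yaw 107.25 tq [-0.025  0.302 -0.045] [-0.039 -0.053 -0.042] F [-2.2  0.5  7.3] t 12.25
yaw 103.26 tq [-0.042  0.301  0.005] [-0.01   0.027 -0.003] F [-2.   0.9  6.4] t 12.7
yaw 99.25 tq [0.042 0.306 0.005] [-0.037  0.033  0.018] F [-2.9  1.5  6.7] t 13.15
yaw 97.25 tq [ 0.067  0.327 -0.013] [-0.012 -0.035  0.008] F [-2.   1.2  7.4] t 13.5
```

View pics/pin.png

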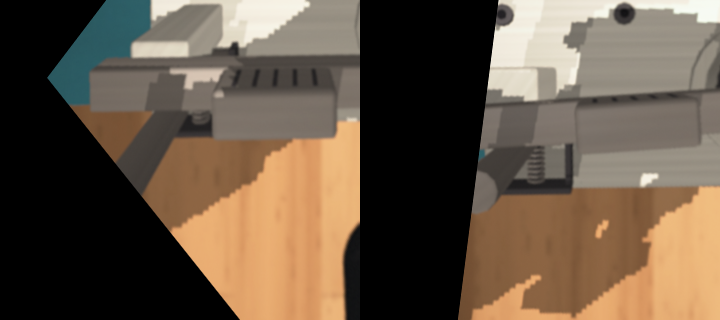

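```bash
cat > ck.py <<'E'
from rig import env
import numpy as np,sys
o=env.observe();R=np.array(o['tool_rot']);t=o['wrist_torque'];print("yaw",np.degrees(np.arctan2(R[1,1],R[0,1])).round(2),"tq",np.round(t,3),"F",np.round(o['ft_force'],1),"w",round(o['grip_width'],4),"t",o['time_s'])
sys.exit(abs(t[2])>.13)
E
set -e
echo '[[[0,0,0],1,0.05],[[0,0,0],0,0.05]]' | python3 nudge.py>/dev/null; python3 ck.py
echo '[[[0,0,0],1,0.05],[[0,0,0],0,0.05]]' | python3 nudge.py>/dev/null; python3 ck.py
echo '[[[0,0,0],1,0.05],[[0,0,0],0,0.05]]' | python3 nudge.py>/dev/null; python3 ck.py
echo '[[[0,0,0],1,0.05],[[0,0,0],0,0.05]]' | python3 nudge.py>/dev/null; python3 ck.py
echo '[[[0,0,0],1,0.05],[[0,0,0],0,0.05]]' | python3 nudge.py>/dev/null; python3 ck.py
echo '[[[0,0,0],1,0.05],[[0,0,0],0,0.05]]' | python3 nudge.py>/dev/null; python3 ck.py
echo '[[[0,0,0],1,0.05],[[0,0,0],0,0.05]]' | python3 nudge.py>/dev/null; python3 ck.py
echo '[[[0,0,0],1,0.05],[[0,0,0],0,0.05]]' | python3 nudge.py>/dev/null; python3 ck.py
```

```text
yaw 96.23 tq [0.162 0.343 0.007] F [-1.5  1.2  7.6] w 0.0567 t 13.7False
```

```bash
sed -i 's/sys.exit(abs/sys.exit(int(abs/; s/>.13)/>.13))/' ck.py
set -e
echo '[[[0,0,0],1,0.05],[[0,0,0],0,0.05]]' | python3 nudge.py>/dev/null; python3 ck.py
echo '[[[0,0,0],1,0.05],[[0,0,0],0,0.05]]' | python3 nudge.py>/dev/null; python3 ck.py
echo '[[[0,0,0],1,0.05],[[0,0,0],0,0.05]]' | python3 nudge.py>/dev/null; python3 ck.py
echo '[[[0,0,0],1,0.05],[[0,0,0],0,0.05]]' | python3 nudge.py>/dev/null; python3 ck.py
echo '[[[0,0,0],1,0.05],[[0,0,0],0,0.05]]' | python3 nudge.py>/dev/null; python3 ck.py
echo '[[[0,0,0],1,0.05],[[0,0,0],0,0.05]]' | python3 nudge.py>/dev/null; python3 ck.py
echo '[[[0,0,0],1,0.05],[[0,0,0],0,0.05]]' | python3 nudge.py>/dev/null; python3 ck.py
echo '[[[0,0,0],1,0.05],[[0,0,0],0,0.05]]' | python3 nudge.py>/dev/null; python3 ck.py
```

```text
yaw 95.23 tq [ 0.109  0.314 -0.019] F [-2.1  1.8  7.7] w 0.0565 t 13.9
yaw 94.23 tq [0.129 0.325 0.046] F [-2.3  1.9  6.9] w 0.0565 t 14.1
yaw 93.23 tq [ 0.098  0.297 -0.029] F [-2.7  2.2  7.1] w 0.057 t 14.3
yaw 92.23 tq [0.142 0.345 0.039] F [-2.3  2.1  8.3] w 0.0567 t 14.5
yaw 91.24 tq [0.213 0.28  0.012] F [-2.7  2.2  7.1] w 0.0562 t 14.7
yaw 90.24 tq [0.238 0.342 0.025] F [-2.7  2.1  7.3] w 0.0564 t 14.9
yaw 89.24 tq [0.179 0.334 0.008] F [-3.   2.6  8. ] w 0.0567 t 15.1
yaw 88.24 tq [ 0.182  0.357 -0.045] F [-2.8  2.5  7.9] w 0.0564 t 15.3
```

```bash
cat > tail.py <<'E'
from h import *
import sys
def rect(n,z,x0=.44,x1=.54,y0=.03,y1=.13,s=5000):
    w=np.load(n+".npz"); P=np.array([[x0,y0,z],[x1,y0,z],[x1,y1,z],[x0,y1,z]]); E=w["extrinsics"]
    und=cv2.undistort(w["pixels"],w["K"],w["distortion"])
    q=cv2.projectPoints(P,cv2.Rodrigues(E[:3,:3])[0],E[:3,3],w["K"],None)[0][:,0].astype(np.float32)
    d=np.float32([[0,0],[(x1-x0)*s,0],[(x1-x0)*s,(y1-y0)*s],[0,(y1-y0)*s]])
    return cv2.warpPerspective(und,cv2.getPerspectiveTransform(q,d),(500,500))
for n in sys.argv[1:]:
    for z in (.074,):
        g=cv2.cvtColor(rect(n,z),cv2.COLOR_RGB2GRAY)
        L=cv2.HoughLinesP(cv2.Canny(cv2.GaussianBlur(g,(0,0),2),20,50),1,np.pi/720,60,minLineLength=110,maxLineGap=15)
        for x1,y1,x2,y2 in ([] if L is None else L[:,0]):
            a=np.degrees(np.arctan2(y2-y1,x2-x1))
            if abs(a)<20: print(n,"x %.1f..%.1f  y@ends %.1f %.1f mm ang %.1f"%(440+x1/5,440+x2/5,30+y1/5,30+y2/5,a))
E
python3 - <<'E'
from rig import env
import numpy as np
np.savez("g5.npz",**env.get_image("wrist"))
E
python3 tail.py g0 g1 g4 g5
```

```text
g0 x 485.4..521.4  y@ends 32.2 32.0 mm ang -0.3
g0 x 493.2..536.2  y@ends 67.6 67.2 mm ang -0.5
g1 x 475.2..538.8  y@ends 41.6 40.6 mm ang -0.9
g1 x 489.2..522.0  y@ends 74.4 72.2 mm ang -3.8
g1 x 493.6..526.8  y@ends 93.0 90.8 mm ang -3.8
g1 x 496.6..534.6  y@ends 74.0 71.4 mm ang -3.9
g1 x 493.4..517.6  y@ends 95.4 95.0 mm ang -0.9
g4 x 472.2..497.0  y@ends 46.6 46.2 mm ang -0.9
g4 x 495.2..523.6  y@ends 75.0 73.2 mm ang -3.6
g4 x 468.2..501.2  y@ends 76.8 74.6 mm ang -3.8
g4 x 490.2..527.2  y@ends 91.4 88.6 mm ang -4.3
g5 x 477.4..538.4  y@ends 51.0 50.4 mm ang -0.6
g5 x 489.0..527.2  y@ends 89.6 87.0 mm ang -3.9
g5 x 494.8..526.0  y@ends 75.0 72.8 mm ang -4.0
```

The key rests steadily against the pin (3° swing) and the ring is turning on the barrel. Continuing.

```bash
set -e
echo '[[[0,0,0],1,0.05],[[0,0,0],0,0.05]]' | python3 nudge.py>/dev/null; python3 ck.py
echo '[[[0,0,0],1,0.05],[[0,0,0],0,0.05]]' | python3 nudge.py>/dev/null; python3 ck.py
echo '[[[0,0,0],1,0.05],[[0,0,0],0,0.05]]' | python3 nudge.py>/dev/null; python3 ck.py
echo '[[[0,0,0],1,0.05],[[0,0,0],0,0.05]]' | python3 nudge.py>/dev/null; python3 ck.py
echo '[[[0,0,0],1,0.05],[[0,0,0],0,0.05]]' | python3 nudge.py>/dev/null; python3 ck.py
echo '[[[0,0,0],1,0.05],[[0,0,0],0,0.05]]' | python3 nudge.py>/dev/null; python3 ck.py
echo '[[[0,0,0],1,0.05],[[0,0,0],0,0.05]]' | python3 nudge.py>/dev/null; python3 ck.py
echo '[[[0,0,0],1,0.05],[[0,0,0],0,0.05]]' | python3 nudge.py>/dev/null; python3 ck.py
echo '[[[0,0,0],1,0.05],[[0,0,0],0,0.05]]' | python3 nudge.py>/dev/null; python3 ck.py
echo '[[[0,0,0],1,0.05],[[0,0,0],0,0.05]]' | python3 nudge.py>/dev/null; python3 ck.py
echo '[[[0,0,0],1,0.05],[[0,0,0],0,0.05]]' | python3 nudge.py>/dev/null; python3 ck.py
echo '[[[0,0,0],1,0.05],[[0,0,0],0,0.05]]' | python3 nudge.py>/dev/null; python3 ck.py
echo '[[[0,0,0],1,0.05],[[0,0,0],0,0.05]]' | python3 nudge.py>/dev/null; python3 ck.py
echo '[[[0,0,0],1,0.05],[[0,0,0],0,0.05]]' | python3 nudge.py>/dev/null; python3 ck.py
```

```text
yaw 87.24 tq [ 0.162  0.323 -0.009] F [-2.2  2.6  7.5] w 0.057 t 15.55
yaw 86.23 tq [0.217 0.315 0.06 ] F [-1.4  3.3  7.4] w 0.0565 t 15.75
yaw 85.23 tq [ 0.297  0.264 -0.011] F [-1.3  3.2  7.6] w 0.0564 t 15.95
yaw 84.24 tq [ 0.238  0.326 -0.017] F [-1.6  2.6  8.4] w 0.0564 t 16.15
yaw 83.24 tq [0.281 0.326 0.018] F [-2.9  2.1  8. ] w 0.0565 t 16.35
yaw 82.25 tq [0.265 0.316 0.158] F [-2.7  3.2  7.7] w 0.0567 t 16.55
```

```bash
python3 st.py g6; python3 tail.py g6; echo '[[[0,0,0],0.5,0.05],[[0,0,0],0,0.05]]' | python3 nudge.py>/dev/null;  python3 st.py g7; python3 tail.py g7
```

```text
yaw 82.28 tq [0.308 0.36  0.155] [0.113 0.195 0.157] F [-1.9  3.7  7.6] t 16.7
g6 x 468.6..525.4  y@ends 54.2 53.6 mm ang -0.6
g6 x 491.8..533.2  y@ends 108.0 107.2 mm ang -1.1
g6 x 494.4..527.6  y@ends 75.0 72.4 mm ang -4.5
g6 x 489.4..525.6  y@ends 89.4 86.6 mm ang -4.4
g6 x 500.8..527.6  y@ends 74.4 72.2 mm ang -4.7
yaw 81.79 tq [0.315 0.302 0.224] [0.233 0.217 0.221] F [-1.8  2.4  8.3] t 17.05
g7 x 481.0..535.8  y@ends 54.2 53.8 mm ang -0.4
g7 x 491.8..532.8  y@ends 108.2 107.6 mm ang -0.8
g7 x 500.8..527.8  y@ends 74.6 72.2 mm ang -5.1
g7 x 489.4..525.4  y@ends 90.0 86.8 mm ang -5.1
g7 x 492.4..520.4  y@ends 75.6 73.0 mm ang -5.3
```

```bash
cat > ecc.py <<'E'
import sys; a=sys.argv[1:]; sys.argv=["x"]
from tail import *
def reg(n0,n1,z,box):
    A,B=[cv2.GaussianBlur(cv2.cvtColor(rect(n,z,.47,.57,.03,.13),cv2.COLOR_RGB2GRAY),(0,0),3) for n in(n0,n1)]
    m=np.zeros((500,500),np.uint8); x0,x1,y0,y1=[int(5*v) for v in (box[0]-470,box[1]-470,box[2]-30,box[3]-30)]; m[y0:y1,x0:x1]=255
    cc,W=cv2.findTransformECC(A,B,np.eye(2,3,dtype=np.float32),cv2.MOTION_EUCLIDEAN,(3,300,1e-7),m,5)
    c=np.array([(x0+x1)/2,(y0+y1)/2,1]); return round(cc,3),((W@c-c[:2])/5).round(2),round(float(np.degrees(np.arctan2(W[1,0],W[0,0]))),2)
for n0,n1 in zip(a[::2],a[1::2]):
    print(n0,n1,"tail",reg(n0,n1,.074,(490,526,68,95)),"plate-",reg(n0,n1,.010,(480,540,31,62)))
E
python3 ecc.py g4 g5 g5 g6 g5 g7 g6 g7
```

```text
g4 g5 tail (0.665, array([ 0.27, -0.14]), 0.43) plate- (0.854, array([-0.5 , -0.24]), 0.61)
g5 g6 tail (0.942, array([0.68, 0.13]), -1.11) plate- (0.909, array([-0.36,  0.03]), 0.4)
g5 g7 tail (0.943, array([0.69, 0.29]), -1.23) plate- (0.905, array([-0.27,  0.04]), 0.28)
g6 g7 tail (0.997, array([-0.03,  0.19]), -0.1) plate- (0.997, array([0.03, 0.  ]), -0.14)
```

```bash
echo '[[[0,0,0],0.3,0.05],[[0,0,0],0,0.05]]' | python3 nudge.py>/dev/null;  python3 st.py g8; python3 tail.py g8;echo '[[[0,0,0],0.2,0.05],[[0,0,0],0,0.05]]' | python3 nudge.py>/dev/null;  python3 st.py g9; python3 tail.py g9
```

```text
yaw 81.49 tq [0.297 0.326 0.296] [0.269 0.279 0.339] F [-2.7  2.6  7.2] t 17.4
g8 x 468.8..526.6  y@ends 54.6 54.0 mm ang -0.6
g8 x 506.6..529.8  y@ends 108.2 107.6 mm ang -1.5
g8 x 500.8..527.8  y@ends 74.8 72.4 mm ang -5.1
g8 x 489.4..525.6  y@ends 90.0 87.0 mm ang -4.7
g8 x 491.8..520.8  y@ends 108.6 107.8 mm ang -1.6
g8 x 500.0..527.8  y@ends 75.0 72.6 mm ang -4.9
yaw 81.3 tq [0.329 0.334 0.322] [0.296 0.302 0.366] F [-1.5  2.3  7.4] t 17.75
g9 x 475.4..539.8  y@ends 54.6 53.8 mm ang -0.7
g9 x 499.2..528.0  y@ends 75.2 72.4 mm ang -5.6
g9 x 492.0..533.0  y@ends 108.4 107.8 mm ang -0.8
g9 x 489.4..525.8  y@ends 90.2 87.2 mm ang -4.7
```

```bash
echo '[[[0,0,0],0.2,0.05],[[0,0,0],0,0.05]]' | python3 nudge.py>/dev/null;  python3 st.py g10; python3 st.py g10; python3 st.py g10; python3 tail.py g10
```

```text
yaw 81.1 tq [0.372 0.356 0.35 ] [0.348 0.334 0.369] F [-2.7  2.7  7.1] t 18.1
yaw 81.1 tq [0.357 0.337 0.357] [0.383 0.338 0.351] F [-2.1  2.   7.8] t 18.25
yaw 81.1 tq [0.298 0.35  0.35 ] [0.377 0.36  0.315] F [-1.5  3.4  8.3] t 18.4
g10 x 468.6..490.6  y@ends 54.8 54.6 mm ang -0.5
g10 x 505.6..539.0  y@ends 108.4 107.6 mm ang -1.4
g10 x 492.6..527.8  y@ends 76.0 72.6 mm ang -5.5
g10 x 489.6..526.6  y@ends 90.2 87.2 mm ang -4.6
g10 x 491.8..520.6  y@ends 108.6 108.0 mm ang -1.2
```

```bash
echo '[[[0,0,0],0.2,0.05],[[0,0,0],0,0.05]]' | python3 nudge.py>/dev/null;  python3 st.py g11; python3 st.py g11; python3 tail.py g11
```

```text
yaw 80.91 tq [0.335 0.321 0.378] [0.374 0.407 0.352] F [-2.6  2.2  7.4] t 18.75
yaw 80.9 tq [0.323 0.305 0.367] [0.342 0.38  0.379] F [-1.6  2.8  7.7] t 18.9
g11 x 506.0..538.8  y@ends 54.4 54.2 mm ang -0.3
g11 x 498.8..521.2  y@ends 108.6 108.0 mm ang -1.5
g11 x 492.6..527.8  y@ends 76.0 72.8 mm ang -5.2
g11 x 489.4..525.4  y@ends 90.6 87.2 mm ang -5.4
```

All three estimates agree on roughly 3 mm, so I'm releasing and retreating.

```bash
echo '[[[0,0,0],0,0.085],[[0,0,0],0,0.085],[[0,0,0],0,0.085],[[0,0,0],0,0.085],[[0,0,-0.02],0,0.085],[[0,0,-0.03],0,0.085],[[0,0,-0.04],0,0.085],[[0,0,-0.04],0,0.085],[[0,0,0],0,0.085],[[0,0,0],0,0.085]]' | python3 nudge.py
python3 st.py g12; python3 tail.py g12
```

```text
time_s: 19.9
position: [0.5725, 0.0763, 0.1688]
tool_rot: [[-0.987, 0.159, 0.001], [0.159, 0.987, -0.0], [-0.001, 0.0, -1.0]]
ft_force: [-0.6, -0.0, -0.1]
grip_width: 0.0851
gripper_force: 0.0
yaw 80.84 tq [-0.003 -0.005  0.016] [ 0.036 -0.011  0.023] F [ 0.6  0.2 -0. ] t 20.05
g12 x 460.4..523.4  y@ends 44.8 44.4 mm ang -0.4
g12 x 500.0..539.8  y@ends 113.8 113.8 mm ang 0.0
g12 x 504.0..539.8  y@ends 44.2 44.0 mm ang -0.3
g12 x 513.0..539.4  y@ends 115.8 115.6 mm ang -0.4
g12 x 506.8..529.2  y@ends 85.6 84.4 mm ang -3.1
g12 x 494.4..516.8  y@ends 74.4 73.0 mm ang -3.6
g12 x 457.0..479.8  y@ends 117.0 117.0 mm ang 0.0
```

```bash
python3 -c "
from rig import env
print(env.close_job())"
```

```text
the job is handed in; nothing more can be done
None
```

The job is handed in: the key is over the flats with its tail at the pin, and the lock ring is hard up. I estimate the pin was pushed back 2.8–3.5 mm (from wrist torque, turn angle and pictures; not measured directly); it sprang back when I let go of the ring, and the tool has been lifted clear.

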